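# Free a sagging bolt and hold the pen gate ajar

### The job

The barrel bolt on top of the stock pen's gate has sagged and caught on its bent keeper: lift it (it has an upright knob) over the keeper's lip while pulling it back clear of the keeper, without forcing it through, and only then pull the gate open towards you. The gate closes by itself, so finish while still holding it still and ajar with the gripper, with a gap of about 10 cm at its free edge and the bolt still drawn back. Leave the tin, jar and hammer where they are.

Things in the scene. Friction and masses are not known exactly. Their poses are not given: they have to be found in the camera images.
- pen: fixed low open-topped pen of pale timber slats: 240 mm deep (x), 380 wide (y), front posts 160 high, side and back slats 121 high. Origin: centre of its underside. Its +x points from the gate to the back (away from the robot), +y to the hinge post, z up; turned by up to 0.35 rad. The gate hangs between the front posts, mid-plane at x = -0.095, its top at z = 0.160
- gate (a joint): opening angle of the slatted gate (266 mm wide, 22 thick, 0.6 kg) about its upright hinge at the +y post: 0 shut; grows as the free (-y) edge comes towards the robot (pen -x; clockwise from above), to 1.4 rad. A spring closes it with 0.8 N m/rad x (angle + 0.35 rad): about 0.6 N m when ajar. 0.375 rad is a 10 cm gap at the free edge
- gate_pivot (a point): point on the gate's upright hinge axis at the height of the gate's top (160 mm over the bench): pen frame x = -0.109, y = 0.137
- gate_corner (a point): point on top of the gate at its free edge, mid thickness: with the gate shut at x = -0.095, y = -0.131, z = 0.160 of the pen frame, 268 mm from the hinge axis
- bolt (a joint): how far (m) the bolt is drawn back from the keeper, along the gate towards its hinge (pen +y while the gate is shut): 0 fully shot, 0.045 fully back; friction about 1.5 N, no spring. It starts at 0 to 0.006. Unless lifted it stops at about 0.009 against the keeper's lip; its nose is past the lip at 0.029
- bolt_lift (a joint): how far (m) the whole bolt is raised, staying level, in its two tall worn straps: 0 sagged (rests there by its weight, about 0.2 kg), 0.016 the most. It must be raised by more than 0.010 for the nose to pass over the lip; once past the lip it may sink again
- bolt_nose (a point): nose tip of the bolt, at its underside. The bolt is a steel bar 12 mm wide, 16 high, 149 long, lying along the gate's top, its nose reaching over the latch (-y) post into the keeper. A notch in its underside, 20 mm long and 10 deep, starts 16 mm behind the nose tip and has dropped over the keeper's lip
- knob_grip (a point): where to grip the bolt's knob, an upright round steel post, 18 mm in diameter, on the bolt's tail: on its axis, 15 mm below its flat top, 26 above the bolt bar (204 over the bench when sagged). Moves with bolt and gate. Bolt shot and gate shut: pen x = -0.095, y = -0.030. Nearest strap: 29 mm from the axis towards the keeper, top 199 over the bench; nothing else near
- keeper_lip (a point): middle of the upper edge of the keeper's bent-up lip, 172 mm over the bench: a 4 mm thick upright steel tab across the bolt's way, 10 mm higher than the sagged bolt's underside. The keeper is a steel channel on the latch (-y) post, open above, with a 38 mm high cheek on each side of the bolt's nose; these keep the gate shut while the nose is in it
- tin: bystander: blue tin with a pale label, 72 mm in diameter, 85 high, standing inside the pen; origin at the centre of its underside
- jar: bystander: amber glass jar, 60 mm in diameter, 90 high, standing on the bench beside the pen on the latch side; origin at the centre of its underside
- hammer: bystander: hammer 260 mm long lying on the bench beside the pen on the hinge side, roughly along pen x; origin below its middle

How it is judged:
On the way, in this order (a step that is already met when the one before it is completed fails the run):
1. the bolt is drawn clear of the keeper while the gate is still shut (value of joint bolt above 0.03 m and value of joint gate below 0.1 rad), for 0.1 s.
2. the gate is ajar with the bolt still drawn back (value of joint gate between 0.28 and 0.5 rad and value of joint bolt above 0.03 m), for 0.2 s.
At the end, for the whole second after the job is handed in: the gate stands still (under 0.05 rad/s) at 0.28 to 0.50 rad (a gap of 75 to 133 mm at its free edge), the bolt is drawn back more than 30 mm, and the fingers are still bearing on the gate or its bolt with more than 1 N, holding it against its closing spring (all of step 2 and velocity of joint gate between -0.05 and 0.05 rad/s and contact force between the fingers and gate above 1 N); the arm keeps its last pose, push and grip.
It fails at once if the bolt is dragged through the lip without being lifted (value of joint bolt between 0.013 and 0.024 m and value of joint bolt_lift below 0.006 m).
It fails at once if the tin is shifted by more than 30 mm or tipped (distance of tin from where it was at the start of the episode above 0.03 m or angle between tin's own z axis and vertical above 0.4 rad).
It fails at once if the jar is shifted by more than 30 mm or tipped (distance of jar from where it was at the start of the episode above 0.03 m or angle between jar's own z axis and vertical above 0.4 rad).
It fails at once if the hammer is shifted by more than 30 mm or tipped (distance of hammer from where it was at the start of the episode above 0.03 m).
It also fails if it takes over 35 s, if anything falls off the work surface, if the arm or the gripper's body presses on something with over 40 N, if the wrist force passes 120 N, or if a joint passes its speed limit or range.

### The arm

A 7-joint arm with a two-finger parallel gripper is mounted at the origin on the work surface. World frame = base frame: x ahead of the robot, y to its left, z up, the work surface at z = 0. Lengths are in m, angles in rad, forces in N, time in s.
With the tool pointing down it reaches from about 0.425 to 0.8 m from the base axis. Payload 8.3 kg.
Tool frame: the origin (TCP) lies at the very end of the fingers, on their centre line; the grasp point (between the pads) lies 19 mm behind it; z points along the fingers, y is the line along which they close (so a half turn about z gives the same grasp; the last joint's range is limited). The gripper opens to 85 mm and grips with 20 to 120 N. Pads are 22 mm wide; open, the fingers measure 114 mm over their backs; the gripper's body (76 mm by 85 mm) begins 54 mm behind the grasp point. The pads swing forward as they close: fully open they stand 13 mm farther back than shut.
Start: joints at [-1.298, 0.383, 0.016, 1.37, -0.006, 1.388, -0.046], TCP at [0.206, 0.59, 0.231] pointing down, gripper open.
Joint ranges: [-2.95, 2.95], [-0.25, 2.06], [-1.52, 1.56], [0.18, 2.33], [-1.44, 4.58], [0.02, 2.06], [-3.01, 3.01]. Speed limits (rad/s): [2.39, 2.39, 3.01, 3.01, 3.14, 3.14, 3.14].

### API

Orientations are given as a 3x3 rotation matrix whose columns are the frame's x, y, z axes.
In Python, from bench import telemetry, eyes, sign_off gives the robot as it stands.
- The arm moves only by the tool drive_tool, never from a script. Its argument "rows" is a list of rows, each a list of 3 entries, a list of its own where there are three numbers: the shift along the tool's x, y, z in mm, then the turn about the tool's z in degrees, then the closure, from 0 (fully open) to 1 (shut). In form: [[[dx, dy, dz], twist, jaw], ...]. A call has exactly 8 rows; each row is the pose to reach, as a shift and turn from the pose commanded when the call began, along the tool's axes at that moment; what a row does not reach only later rows make up. A row lasts 1/12 s, in which the tool goes at most 41.7 mm and 7.16 degrees, less where a joint would pass 70% of its speed; a pose out of reach is approached as far as the arm can. A call with a gripper value outside its range is refused whole. The fingers move at their own pace and stop on an object; "newtons" is the grip in N (left out, the last holds). Time passes only in rows, so rows that repeat a pose let the fingers close, or fill a call up. It gives the time, the measured TCP pose, the force, the opening and the grip force at its end, in the units of the state.
- telemetry.get_state(): the state, without advancing time (a new reading comes with each control period).
- eyes.camera(name): name is "scene" or "top"; returns the picture (480x640x3 uint8, red, green, blue); there is no depth.
- eyes.get_calibration(name): a dict with "fx", "fy", "cx", "cy" (pixels), "k1" (the pictures are not rectified: a ray, as slopes to the right and down, at radius r is drawn at 1 + k1 r^2 times it, then the intrinsics apply), "T" (4x4, takes a point from camera to world coordinates). Camera axes: x right, y up, looking along -z (the intrinsics and any distortion apply to the point x, -y, -z); pixel columns grow to the right and rows downward; lengths in m; the calibration is good to about 2 mm. A picture is of the moment at which its call begins. get_calibration takes no time and is no camera call.
- sign_off(): hands the job in; it is judged then, once.
The state is a dict: "time": time; "q": joint angles; "dq": joint speeds; "joint_efforts": joint torques, N m; "tool_pos": TCP position; "tcp_rot": TCP orientation; "wrist_force": force on the tool from outside, world axes, zero at the start; "torque": the same for the moment, N m; "finger_gap": finger opening in m; "gripper_force": force on a finger pad.
Only numpy, scipy, OpenCV 4.12 (cv2) and the standard library are available. Lean on these libraries where they do the work, as an engineer would, in place of code of your own. Each camera call takes 0.05 s, during which the arm holds its last target. There are 200 camera calls.

## Working session

There is one attempt and no reset: what is moved stays moved. The work goes in short steps, Python scripts to look and compute and a tool call to move; the robot and the scene stay as the last step left them, time stands still between calls to the robot, and variables do not carry over. Pictures are saved under pics/ and viewed, at most 10 in all, crops included, and the job is handed in when it is done.

Besides the shell and the picture viewer there is one more tool, called by a JSON object that holds its "op" and its "data". drive_tool: Moves the arm, as the interface text tells. Its arguments: {"type":"object","properties":{"rows":{"type":"array","items":{"type":"array"}},"newtons":{"type":"number"}},"required":["rows"]}

```bash
mkdir -p pics
cat > h.py <<'E'
import numpy as np, cv2
from bench import telemetry, eyes
def ray(name,u,v):
    c=eyes.get_calibration(name); K=np.array([[c['fx'],0,c['cx']],[0,c['fy'],c['cy']],[0,0,1.]])
    p=cv2.undistortPoints(np.array([[[u,v]]],float),K,np.array([c['k1'],0,0,0.]))[0,0]
    T=np.array(c['T']); d=T[:3,:3]@np.array([p[0],-p[1],-1]); return T[:3,3],d
def atz(name,u,v,z):
    o,d=ray(name,u,v); return o+d*(z-o[2])/d[2]
def proj(name,P):
    c=eyes.get_calibration(name); T=np.array(c['T']); q=T[:3,:3].T@(np.array(P)-T[:3,3]); x,y=q[0]/-q[2],-q[1]/-q[2]
    s=1+c['k1']*(x*x+y*y); return np.array([c['fx']*x*s+c['cx'],c['fy']*y*s+c['cy']])
E
python3 - <<'E'
from h import *
for n in('scene','top'):
    cv2.imwrite(f'pics/{n}0.png',eyes.camera(n)[:,:,::-1]); print(np.round(eyes.get_calibration(n)['T'],3))
s=telemetry.get_state(); print(s['tool_pos'],np.round(s['tcp_rot'],3),s['finger_gap'],s['time'])
E
```

```text
[[ 0.604 -0.527  0.598  1.156]
 [ 0.797  0.385 -0.465 -0.417]
 [ 0.015  0.757  0.653  0.776]
 [ 0.     0.     0.     1.   ]]
[[-1.000e-03  9.880e-01 -1.530e-01  4.110e-01]
 [-1.000e+00  0.000e+00  5.000e-03  5.400e-02]
 [ 5.000e-03  1.530e-01  9.880e-01  1.038e+00]
 [ 0.000e+00  0.000e+00  0.000e+00  1.000e+00]]
[0.20579904 0.58967687 0.23038722] [[-0.944  0.329 -0.001]
 [ 0.329  0.944 -0.002]
 [-0.    -0.002 -1.   ]] 0.08555954180832899 0.1
```

View pics/top0.png

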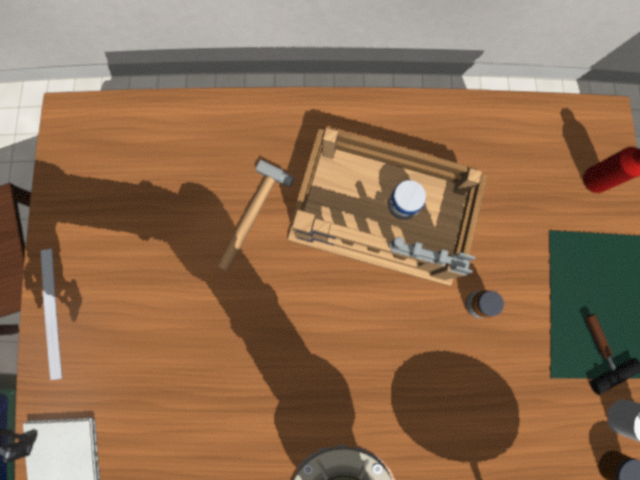

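View pics/scene0.png

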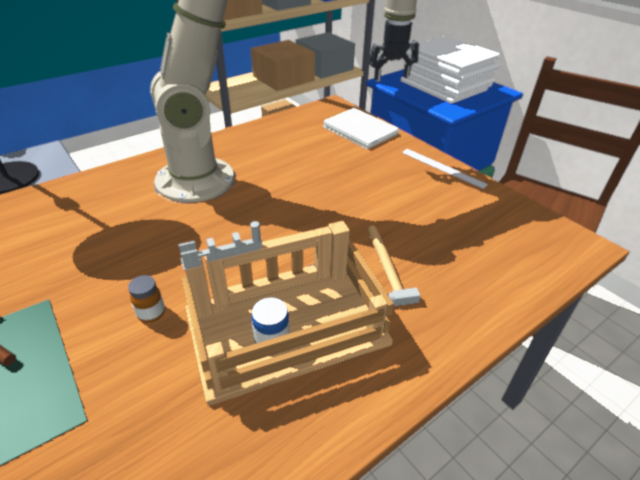

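The overview shows the pen's gate in front, with the knob near (400,245) in top and (255,230) in scene. The jar is at (485,303) and the hammer at (255,215) in top. I'll enlarge both.

Run:
```python
import cv2,numpy as np
a=cv2.imread('pics/top0.png')[195:295,280:490]; b=cv2.imread('pics/scene0.png')[210:285,170:360]
a=cv2.resize(a,None,fx=3.8,fy=3.8,interpolation=cv2.INTER_CUBIC)[:,:798]; b=cv2.resize(b,None,fx=4,fy=4,interpolation=cv2.INTER_CUBIC)[:220]
b=cv2.copyMakeBorder(b,0,0,0,798-b.shape[1],0)
cv2.imwrite('pics/crop.png',np.vstack([a,b])); print(a.shape,b.shape)
```

```text
(380, 798, 3) (220, 798, 3)
```

View pics/crop.png

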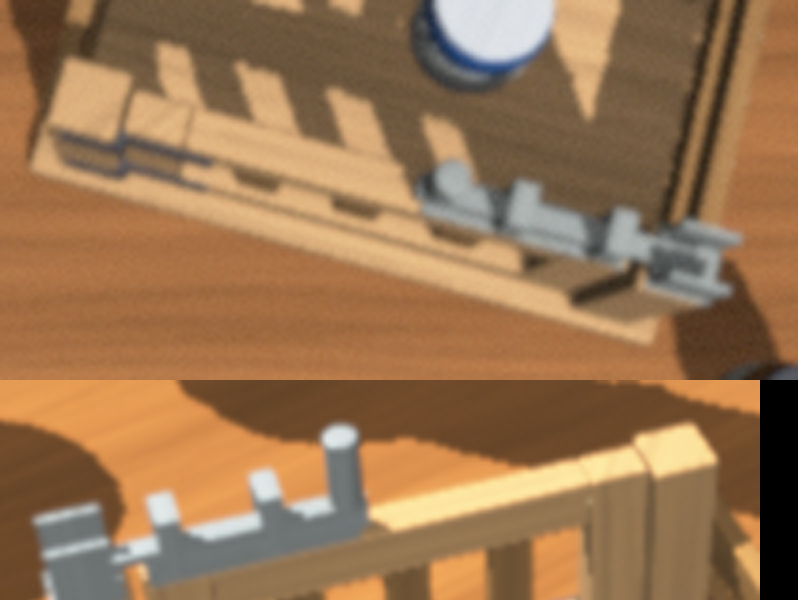

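Run:
```python
from h import *
c=lambda x,y:(280+(x-1.4)/3.8,195+(y-1.4)/3.8)
A=atz('top',*c(456,177),.219);B=atz('scene',170+(340-1.5)/4,210+(56-1.5)/4,.219);print('knob',A,B)
for z in(0,.012):
    L=atz('top',*c(33,170),z);R=atz('top',*c(652,343),z);d=L-R;print('front',L,R,np.linalg.norm(d),np.arctan2(d[1],d[0]))
L=atz('top',*c(92,100),.16);print('hpost',L)
d=L-A;print(np.linalg.norm(d[:2]),np.arctan2(d[1],d[0]))
L=atz('scene',170+(677-1.5)/4,210+(452-380-1.5)/4,.16);print('hpost scene',L);d=L-B;print(np.arctan2(d[1],d[0]))
print('jar',atz('top',489,300,.09),'tin',atz('top',409,194,.085))
```

```text
knob [ 0.5363692  -0.09260856  0.219     ] [ 0.53499143 -0.09216254  0.219     ]
front [0.57397658 0.12174099 0.        ] [ 0.46974406 -0.2471361   0.        ] 0.3833206535004332 1.2954087721976346
front [0.57209838 0.12095802 0.012     ] [ 0.46907056 -0.24365565  0.012     ] 0.37889030952376235 1.2954087721976346
hpost [0.58499708 0.08163052 0.16      ]
0.18089755275165914 1.298634370007377
hpost scene [0.58681337 0.08047902 0.16      ]
1.2791828901490596
jar [ 0.43282061 -0.29991282  0.09      ] tin [ 0.65857831 -0.13964403  0.085     ]
```

```bash
cat >> h.py <<'E'
def shift(P,yang):
    s=telemetry.get_state(); R=np.array(s['tcp_rot']); d=R.T@(np.array(P)-s['tool_pos'])
    tw=np.degrees(np.arctan2(R[1,1],R[0,1])-yang); print('shift mm',np.round(d*1000,1),'twist',round(tw,2),'wf',np.round(s['wrist_force'],2),'t',s['time'])
E
python3 -c "
from h import *
shift([.536,-.0925,.27],-.28)"
```

```text
shift mm [-536.5 -535.4  -38.7] twist 86.8 wf [-0.21  0.12  0.33] t 0.1
```

{"op": "drive_tool", "data": {"rows": [[[-29, -29, -39], 6, 0], [[-58, -58, -39], 12, 0], [[-87, -87, -39], 18, 0], [[-116, -116, -39], 25, 0], [[-145, -145, -39], 31, 0], [[-174, -174, -39], 37, 0], [[-203, -203, -39], 43, 0], [[-232, -232, -39], 50, 0]], "newtons": 70}}

```text
time: 0.77
tool_pos: [0.3457, 0.2988, 0.27]
tcp_rot: [[-0.35, 0.937, -0.001], [0.937, 0.35, -0.0], [0.0, -0.001, -1.0]]
wrist_force: [0.4, -0.4, 0.3]
finger_gap: 0.0852
gripper_force: 0.0
```

```bash
python3 -c "
from h import *
shift([.536,-.0925,.27],-.28)"
```

```text
shift mm [-4.332e+02  4.130e+01 -1.000e-01] twist 36.53 wf [ 0.37 -0.39  0.34] t 0.7667
```

{"op": "drive_tool", "data": {"rows": [[[-41, 4, 0], 6, 0], [[-82, 8, 0], 12, 0], [[-123, 12, 0], 18, 0], [[-164, 16, 0], 24, 0], [[-205, 20, 0], 30, 0], [[-246, 24, 0], 36.5, 0], [[-287, 28, 0], 36.5, 0], [[-328, 32, 0], 36.5, 0]]}}

```text
time: 1.43
tool_pos: [0.4919, 0.0036, 0.2703]
tcp_rot: [[0.272, 0.962, 0.0], [0.962, -0.272, 0.0], [0.0, 0.0, -1.0]]
wrist_force: [1.4, 1.1, 0.6]
finger_gap: 0.0852
gripper_force: 0.0
```

```bash
python3 -c "
from h import *
shift([.536,-.0925,.27],-.28)"
```

```text
shift mm [-80.5  68.6   0.3] twist 0.27 wf [1.38 1.12 0.62] t 1.4333
```

{"op": "drive_tool", "data": {"rows": [[[-27, 23, 0], 0, 0], [[-54, 46, 0], 0, 0], [[-80, 69, 0], 0, 0], [[-80.5, 68.6, 15], 0, 0], [[-80.5, 68.6, 30], 0, 0], [[-80.5, 68.6, 40], 0, 0], [[-80.5, 68.6, 40], 0, 0], [[-80.5, 68.6, 40], 0, 0]]}}

```text
time: 2.1
tool_pos: [0.5354, -0.0899, 0.23]
tcp_rot: [[0.27, 0.963, -0.001], [0.963, -0.27, 0.0], [-0.0, -0.001, -1.0]]
wrist_force: [0.9, 1.0, 0.6]
finger_gap: 0.0851
gripper_force: 0.0
```

Run:
```python
from h import *
shift([.536,-.0925,.185],-.28)
a=eyes.camera('top')[:,:,::-1][190:290,340:500];b=eyes.camera('scene')[:,:,::-1][140:260,170:330]
r=lambda a:cv2.resize(a,None,fx=2.5,fy=2.5,interpolation=cv2.INTER_CUBIC)
cv2.imwrite('pics/c2.png',np.vstack([r(a),r(b)]))
```

```text
shift mm [-2.4  1.3 45. ] twist 0.36 wf [0.94 1.03 0.59] t 2.1
```

View pics/c2.png

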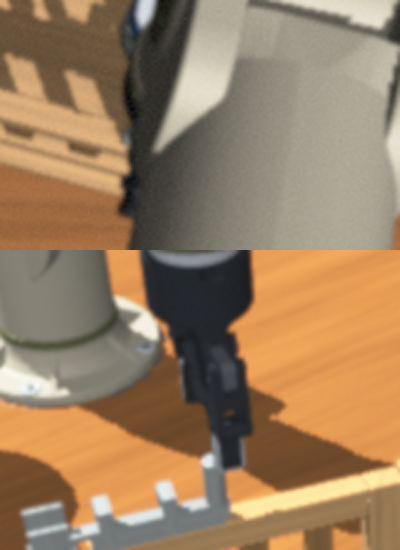

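The top view is blocked by the arm. In the scene crop the back finger tip is at (233,465), just behind the knob top at (210,460), which agrees with the computed offset. Next I descend and close.

{"op": "drive_tool", "data": {"rows": [[[-2.4, 1, 15], 0, 0], [[-2.4, 1, 30], 0, 0], [[-2.4, 1, 45], 0, 0], [[-2.4, 1, 45], 0, 0.3], [[-2.4, 1, 45], 0, 0.6], [[-2.4, 1, 45], 0, 1], [[-2.4, 1, 45], 0, 1], [[-2.4, 1, 45], 0, 1]]}}

```text
time: 2.87
tool_pos: [0.5367, -0.0931, 0.1864]
tcp_rot: [[0.271, 0.963, 0.002], [0.963, -0.271, 0.0], [0.0, 0.002, -1.0]]
wrist_force: [-0.3, 0.0, -0.5]
finger_gap: 0.0257
gripper_force: 0.0
```

{"op": "drive_tool", "data": {"rows": [[[0, 0, 0], 0, 1], [[0, 0, 0], 0, 1], [[0, 0, 0], 0, 1], [[0, 0, 0], 0, 1], [[0, 0, 0], 0, 1], [[0, 0, 0], 0, 1], [[0, 0, 0], 0, 1], [[0, 0, 0], 0, 1]]}}

```text
time: 3.53
tool_pos: [0.5357, -0.0928, 0.1864]
tcp_rot: [[0.271, 0.963, -0.0], [0.963, -0.271, 0.001], [0.001, -0.001, -1.0]]
wrist_force: [-6.6, 2.2, 8.6]
finger_gap: 0.0163
gripper_force: 68.1
```

{"op": "drive_tool", "data": {"rows": [[[0, 0, -3], 0, 1], [[0, 0, -6], 0, 1], [[0, 0, -9], 0, 1], [[0, 0, -12], 0, 1], [[0, 0, -14], 0, 1], [[0, 0, -14], 0, 1], [[0, 0, -14], 0, 1], [[0, 0, -14], 0, 1]]}}

```text
time: 4.2
tool_pos: [0.5357, -0.0928, 0.199]
tcp_rot: [[0.271, 0.963, -0.001], [0.963, -0.271, 0.0], [0.0, -0.001, -1.0]]
wrist_force: [-4.9, 2.5, -1.8]
finger_gap: 0.016
gripper_force: 68.4
```

Run:
```python
from h import *
shift([.536,-.0925,.185],-.28)
b=eyes.camera('scene')[:,:,::-1][190:280,170:280]
cv2.imwrite('pics/c3.png',cv2.resize(b,None,fx=6,fy=6,interpolation=cv2.INTER_CUBIC))
```

```text
shift mm [ 0.4  0.2 14. ] twist 0.31 wf [-4.93  2.47 -1.85] t 4.2
```

View pics/c3.png

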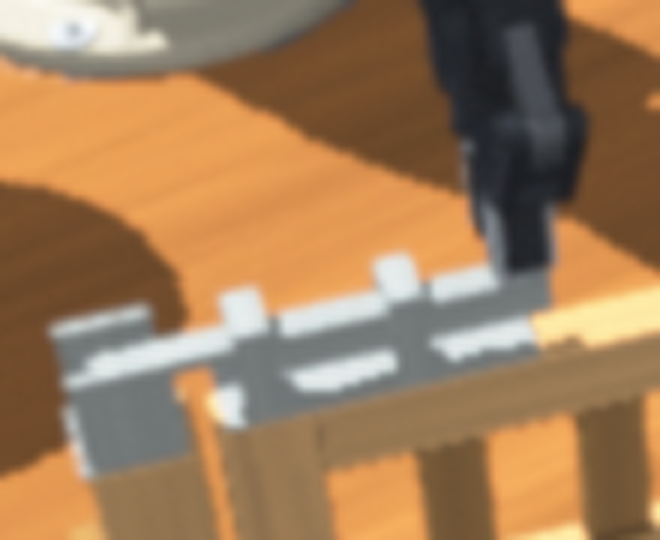

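The bar is visibly raised: there is daylight under it between the straps around (340,370), and its nose is level with the tops of the cheeks. The wrist carries just the bolt's weight. Now I draw it back.

{"op": "drive_tool", "data": {"rows": [[[0, 0, -1], 0, 1], [[6, 0, -1], 0, 1], [[12, 0, -1], 0, 1], [[18, 0, -1], 0, 1], [[24, 0, -1], 0, 1], [[30, 0, -1], 0, 1], [[35, 0, -1], 0, 1], [[35, 0, -1], 0, 1]]}}

```text
time: 4.92
tool_pos: [0.5455, -0.0583, 0.2]
tcp_rot: [[0.27, 0.963, -0.001], [0.963, -0.27, 0.0], [-0.0, -0.001, -1.0]]
wrist_force: [-4.2, 3.0, -2.5]
finger_gap: 0.0161
gripper_force: 68.3
```

Run:
```python
from h import *
shift([.536,-.0925,.185],-.28)
b=eyes.camera('scene')[:,:,::-1][190:280,170:280]
cv2.imwrite('pics/c4.png',cv2.resize(b,None,fx=6,fy=6,interpolation=cv2.INTER_CUBIC))
# arc plan
s=telemetry.get_state();R=np.array(s['tcp_rot']);p=np.array(s['tool_pos']);piv=np.array([.5691,.0674])
for a in np.linspace(0,.39,14)[1:]:
    c,n=np.cos(a),np.sin(a);q=piv+np.array([[c,n],[-n,c]])@(p[:2]-piv)
    print(round(a,2),round(np.degrees(a),1),np.round(R.T@np.r_[q-p[:2],0]*1000,1))
```

```text
shift mm [-35.5   0.1  15. ] twist 0.37 wf [-4.19  3.03 -2.51] t 4.9167
0.03 1.7 [-0.3 -3.8  0. ]
0.06 3.4 [-0.4 -7.7  0. ]
0.09 5.2 [ -0.5 -11.5   0. ]
0.12 6.9 [ -0.4 -15.4   0. ]
0.15 8.6 [ -0.3 -19.2   0. ]
0.18 10.3 [  0. -23.   0.]
0.21 12.0 [  0.4 -26.8   0. ]
0.24 13.8 [  1.  -30.7   0. ]
0.27 15.5 [  1.6 -34.4   0. ]
0.3 17.2 [  2.4 -38.2   0. ]
0.33 18.9 [  3.2 -42.    0. ]
0.36 20.6 [  4.2 -45.7   0. ]
0.39 22.3 [  5.3 -49.4   0.1]
```

View pics/c4.png

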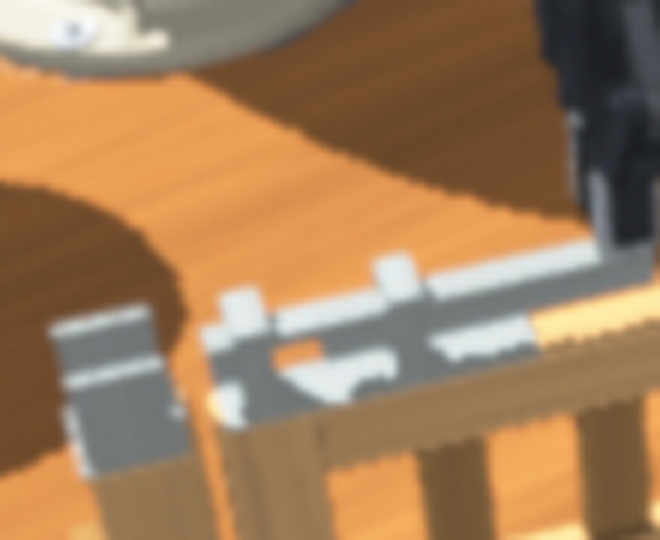

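The bolt's nose is now at about (205,340), well clear of the keeper, whose right edge is near (185,410), and the gate is still shut. Next I swing the gate along its arc.

{"op": "drive_tool", "data": {"rows": [[[-0.1, -1.9, 0], 0.8, 1], [[-0.3, -3.8, 0], 1.7, 1], [[-0.4, -7.7, 0], 3.4, 1], [[-0.5, -11.5, 0], 5.2, 1], [[-0.4, -15.4, 0], 6.9, 1], [[-0.3, -19.2, 0], 8.6, 1], [[0, -23, 0], 10.3, 1], [[0.4, -26.8, 0], 12, 1]]}}

```text
time: 5.63
tool_pos: [0.5206, -0.0523, 0.2009]
tcp_rot: [[0.468, 0.884, 0.002], [0.884, -0.468, -0.001], [0.0, 0.002, -1.0]]
wrist_force: [2.0, -0.9, -2.2]
finger_gap: 0.0164
gripper_force: 68.5
```

Run:
```python
from h import *
s=telemetry.get_state();R=np.array(s['tcp_rot']);p=np.array(s['tool_pos']);piv=np.array([.5691,.0674])
print(np.round(s['wrist_force'],1),s['finger_gap'],'r',np.linalg.norm(p[:2]-piv))
for a in np.array([.03,.06,.09,.12,.15,.165,.18]):
    c,n=np.cos(a),np.sin(a);q=piv+np.array([[c,n],[-n,c]])@(p[:2]-piv)
    print(round(a,2),round(np.degrees(a),1),np.round(R.T@np.r_[q-p[:2],0]*1000,1))
```

```text
[ 2.  -0.9 -2.2] 0.016419377411885757 r 0.12913416851473894
0.03 1.7 [-0.3 -3.9 -0. ]
0.06 3.4 [-0.6 -7.7 -0. ]
0.09 5.2 [ -0.7 -11.6  -0. ]
0.12 6.9 [ -0.6 -15.5  -0. ]
0.15 8.6 [ -0.5 -19.3  -0. ]
0.16 9.5 [ -0.4 -21.3  -0.1]
0.18 10.3 [ -0.3 -23.2  -0.1]
```

{"op": "drive_tool", "data": {"rows": [[[-0.3, -3.9, 0], 1.7, 1], [[-0.5, -7.7, 0], 3.4, 1], [[-0.6, -11.6, 0], 5.2, 1], [[-0.6, -15.5, 0], 6.9, 1], [[-0.5, -19.3, 0], 8.6, 1], [[-0.4, -21.3, 0], 9.5, 1], [[-0.4, -21.3, 0], 9.5, 1], [[-0.4, -21.3, 0], 9.5, 1]]}}

```text
time: 6.3
tool_pos: [0.5014, -0.043, 0.2007]
tcp_rot: [[0.605, 0.796, 0.002], [0.796, -0.605, -0.001], [0.0, 0.002, -1.0]]
wrist_force: [1.9, -3.4, -2.6]
finger_gap: 0.0163
gripper_force: 68.6
```

{"op": "drive_tool", "data": {"rows": [[[0, 0, 0], 0, 1], [[0, 0, 0], 0, 1], [[0, 0, 0], 0, 1], [[0, 0, 0], 0, 1], [[0, 0, 0], 0, 1], [[0, 0, 0], 0, 1], [[0, 0, 0], 0, 1], [[0, 0, 0], 0, 1]]}}

```text
time: 6.97
tool_pos: [0.501, -0.0422, 0.2003]
tcp_rot: [[0.605, 0.796, 0.0], [0.796, -0.605, -0.0], [0.0, 0.0, -1.0]]
wrist_force: [1.8, -3.8, -1.8]
finger_gap: 0.0159
gripper_force: 68.6
```

Run:
```python
from h import *
s=telemetry.get_state();p=np.array(s['tool_pos']);d=p[:2]-np.array([.5691,.0674]);R=np.array(s['tcp_rot'])
# gate angle from knob position: shut direction from pivot is pen (0.014,-r)
r=np.linalg.norm(d);v=np.arctan2(d[1],d[0]);L=np.sqrt(r*r-.014**2);v0=np.arctan2(-L,.014)-.28
print('angle',v0-v,'twist',-.28-np.arctan2(R[1,1],R[0,1]),'bolt',.137+.030-L,'dq',np.abs(s['dq']).max(),np.round(s['wrist_force'],1),s['time'])
b=eyes.camera('scene')[:,:,::-1][180:330,130:330]
cv2.imwrite('pics/c5.png',cv2.resize(b,None,fx=4,fy=4,interpolation=cv2.INTER_CUBIC))
```

```text
angle 0.38464887263276637 twist 0.37003488655965167 bolt 0.038721814223759754 dq 0.0027433685600079345 [ 1.8 -3.8 -1.8] 6.9667
```

View pics/c5.png

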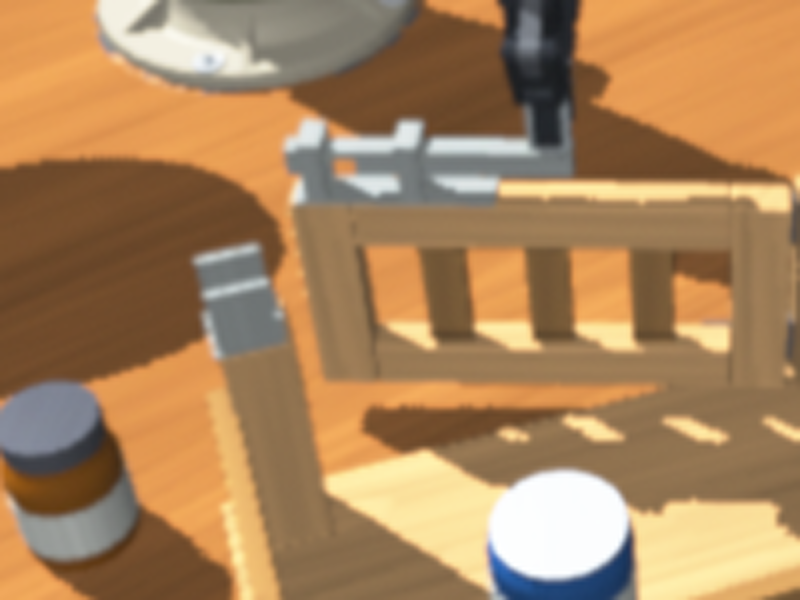

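The gate stands ajar with its free top corner at about crop (300,205). The bolt is drawn back and held, and the jar and tin are untouched. The angle works out at about 0.38 rad, the bolt at about 0.039 m, and everything is still.

```bash
python3 -c "
from bench import sign_off
print(sign_off())"
```

```text
the job is handed in; nothing more can be done
None
```

I lifted the bolt over the lip, drew it back about 39 mm and pulled the gate open to about 0.38 rad (roughly a 10 cm gap); the gripper was still holding it when I handed the job in at about 7 s, and no verdict came back.

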